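# Shift the finished can from the assembly stand into the label bracket

## Task

Swing the hold-down bar on the assembly stand right off the can, then lift the oblong can off the stand by its handle and turn it so that its cap end faces the bent bracket's short wall. Lower it upright onto the bench (do not drop it) into the bracket's corner, so that one broad side is flat against the long wall and the cap end is up against the short wall, and let go. Leave the bar swung aside and do not disturb the plunger can, the bin or the mallet.

Things in the scene. Friction and masses are not known exactly. Their poses are not given: they have to be found in the camera images.
- can: the oblong red sheet-steel can, a box 150 (x) x 80 (y) x 100 (z) mm, about 0.5 kg, with a strap handle and a black screw cap on top. Origin: centre of its underside; x runs along its length towards the cap end, z up. It starts on the stand with the same yaw as the stand.
- can_handle (a point): centre of the can's handle strap: a level bar along the can's x, 72 mm long, 18 mm wide (y), 12 mm thick, at x = -4 mm and 139 mm above the can's underside (top at 145, underside at 133 mm). An 8 mm thick post at each end carries it: 56 mm of its length and 33 mm below it are free. Axes as the can's.
- can_cap (a point): centre of the top of the black screw cap (32 mm diameter, 22 mm high), on the can's top at x = +52 mm, 122 mm above the underside. Axes as the can's.
- stand: steel stand fixed to the bench: base plate 190 x 150 x 12 mm, top plate 166 x 100 mm with its top 50 mm above the bench, a 6 mm high lip along each long side (4 mm clear of the can). Origin: on the bench under the centre of the top plate; x along its length (the can's cap end points to +x), z up. A post 18 mm thick at x = -60, y = +66 mm carries the hold-down bar.
- hold_bar (a joint): angle of the hold-down bar about its upright post, rad: near 0 it lies along the stand's -y, 4 mm above the can's top at the end away from the cap, and keeps the can down; it grows as the knob end swings towards the stand's -x (clockwise from above), to a stop at 1.6. Clear of the can beyond about 0.8. It stays where left (about 1 N at the knob moves it).
- bar_knob (a point): point on the axis of the upright black knob (22 mm diameter, 50 mm tall) at the bar's free end, 116 mm from the pivot axis, 194 mm above the bench; the knob's foot (top of the bar, 18 mm wide, 10 mm thick) is at 164 mm, its top at 214 mm. Axes turn with the bar: -y points from the pivot to the knob.
- bar_pivot (a point): point on the axis of the hold-down bar's post, at the bar's mid thickness, 159 mm above the bench. Axes as the stand's.
- bracket: corner stop of bare metal fixed to the bench: two upright walls 6 mm thick, 60 mm high, with 5 mm thick feet pointing outwards. Origin: on the bench, where the centre of the can's underside is when fully home; the can's yaw then equals the bracket's. Inner faces: long wall (166 mm, along x) at y = +40 mm, short wall (80 mm, along y) at x = +75 mm; -x and -y sides open.
- plunger_can: bystander: a round yellow can with a dished steel plunger on top, 140 mm in diameter, 162 mm high; origin: centre of its underside.
- bin: bystander: a yellow open bin, 120 x 180 x 75 mm, holding a heap (to 90 mm high) of bent wire bails; origin: centre of its underside.
- mallet: bystander: a mallet lying on the bench, handle along its x, 235 mm long and 38 mm high, head (104 mm across) at x = +85 mm; origin: underside, near mid-length (handle with a rubber grip).
Not all that is in view belongs to the job. What is shaped like the stand but blue is not meant.

How it is judged:
On the way, in this order (a step that is already met when the one before it is completed fails the run):
1. the hold-down bar is swung off the can (past 0.9 rad) (value of joint hold_bar above 0.9 rad), for 0.1 s.
2. the can is lifted at least 20 mm off the stand by the fingers (z of can in the frame of stand above 0.07 m and contact force between the fingers and can above 0.5 N), for 0.1 s.
At the end, for the whole second after the job is handed in: The can stands upright, at rest and flat on the bench, cap end to the short wall, within 6 mm of each wall and within 0.07 rad (4 degrees) of the bracket's direction; the hold-down bar is still swung aside (beyond 0.85 rad) (x of can in the frame of bracket between -0.006 and 0.004 m and y of can in the frame of bracket between -0.006 and 0.004 m and z of can in the frame of bracket between -0.004 and 0.004 m and angle between the x axis of can and the x axis of bracket, either way round below 0.07 rad and x of can_cap in the frame of bracket above 0.03 m and angle between can's own z axis and vertical below 0.05 rad and linear speed of can below 0.02 m/s and value of joint hold_bar above 0.85 rad); the robot touches nothing.
It fails at once if the can is tipped more than 0.45 rad (26 degrees) (angle between can's own z axis and vertical above 0.45 rad).
It fails at once if the can is dropped: away from the stand it is more than 15 mm above the bench without the fingers touching it (horizontal distance between can and stand above 0.13 m and z of can in the frame of bracket above 0.015 m and contact force between the fingers and can below 0.01 N).
It fails at once if the plunger can is pushed more than 30 mm away or tipped over (distance of plunger_can from where it was at the start of the episode above 0.03 m or angle between plunger_can's own z axis and vertical above 0.5 rad).
It fails at once if the bin is pushed more than 30 mm away or tipped over (distance of bin from where it was at the start of the episode above 0.03 m or angle between bin's own z axis and vertical above 0.5 rad).
It fails at once if the mallet is pushed more than 30 mm away (distance of mallet from where it was at the start of the episode above 0.03 m).
It also fails if it takes over 69 s, if anything falls off the work surface, if the arm or the gripper's body presses on something with over 40 N, if the wrist force passes 120 N, or if a joint passes its speed limit or range.

## Robot

A 7-joint arm with a two-finger parallel gripper is mounted at the origin on the work surface. World frame = base frame: x ahead of the robot, y to its left, z up, the work surface at z = 0. Lengths are in m, angles in rad, forces in N, time in s.
With the tool pointing down it reaches from about 0.4 to 0.85 m from the base axis. Payload 10.4 kg.
Tool frame: the origin (TCP) lies midway between the tips of the shut fingers; the grasp point (between the pads) lies 19 mm behind it; z points along the fingers, x is the direction in which the jaws open and shut, and the axes are right-handed (so a half turn about z gives the same grasp; the last joint's range is limited). The gripper opens to 87 mm and grips with 3 to 60 N. Pads are 19 mm wide; open, the fingers measure 117 mm over their backs; the gripper's body (75 mm by 190 mm) begins 51 mm behind the grasp point.
Start: joints at [1.179, 0.332, -0.065, 1.46, 0.022, 1.35, -0.088], TCP at [0.225, -0.583, 0.223] pointing down, gripper open.
Joint ranges: [-2.6, 2.6], [-0.5, 2.12], [-1.47, 1.34], [0.16, 2.42], [-1.27, 4.41], [0.06, 2.06], [-2.6, 2.6]. Speed limits (rad/s): [2.22, 2.22, 2.79, 2.79, 3.14, 3.14, 3.14].

## Interface

Orientations are given as a unit quaternion [x, y, z, w].
In Python, from bench import r gives the robot as it stands. The module is installed in compiled form; this text tells all that it offers.
- The arm moves only by the tool play_rows, never from a script. Its argument "commands" is a list of rows, each a list of 7 numbers: the shift along the world's x, y, z in cm, then the turn, a rotation vector about the world's x, y, z in rad, then the finger opening in cm, from 0 to 8.7. A call has 1 to 20 rows; each row shifts and turns the commanded pose from where the row before left it; what a row does not reach is not made up. A row lasts 1/8 s, in which the tool goes at most 62.5 mm and 10.7 degrees, less where a joint would pass 70% of its speed; a pose out of reach is approached as far as the arm can. A call is refused whole if a number of a shift passes 6.25 or a number of a turn 0.188, either way. A call with a gripper value outside its range is refused whole. The fingers move at their own pace and stop on an object; "grip_force" is the grip in N (left out, the last holds). Time passes only in rows, so rows that do not move let the fingers close. It gives the time, the measured TCP pose, the force and the opening at its end, in the units of the state.
- r.read_state(): the state, without advancing time (a new reading comes with each control period).
- r.camera(name): name is "scene" or "side" or "wrist"; returns a dict with "img" (480x640x3 uint8, red, green, blue), "K" (3x3 intrinsics, pixels), "camera_from_world" (4x4, takes a point from world to camera coordinates). Camera axes: x right, y down, z forward; pixel columns grow to the right and rows downward; lengths in m; the calibration is good to about 2 mm. A picture is of the moment at which its call begins. There is no depth.
- r.close_job(): hands the job in, once; it reports no verdict.
The state is a dict: "time": time; "joint_positions": joint angles; "joint_vel": joint speeds; "joint_torque": joint torques, N m; "ee_pos": TCP position; "eef_rot": TCP orientation; "ft_force": force on the tool from outside, world axes, zero at the start; "torque": the same for the moment, N m; "width": finger opening in m.
Only numpy, scipy, OpenCV 4.12 (cv2) and the standard library are available. Lean on these libraries where they do the work, as an engineer would, in place of code of your own. Each camera call takes 0.05 s, during which the arm holds its last target. There are 200 camera calls.

## Working session

There is one attempt and no reset: what is moved stays moved. The work goes in short steps, Python scripts to look and compute and a tool call to move; the robot and the scene stay as the last step left them, time stands still between calls to the robot, and variables do not carry over. Pictures are saved under pics/ and viewed, about 8 in all and at most 12, crops included, and the job is handed in when it is done.

Besides the shell and the picture viewer there is one more tool, called after "Request:" by a JSON object that holds its "method" and its "body", one argument or row to a line. play_rows: Moves the arm, as the interface text tells. Its arguments: {"type":"object","properties":{"commands":{"type":"array","items":{"type":"array","items":{"type":"number"}}},"grip_force":{"type":"number"}},"required":["commands"]}

```bash
mkdir -p pics
cat > h.py <<'E'
from bench import r
import numpy as np, cv2
def cam(n,save=None):
    c=r.camera(n)
    if save: cv2.imwrite('pics/'+save,c['img'][:,:,::-1])
    return c
def ray(c,u,v,z):
    T=np.array(c['camera_from_world']);R,t=T[:3,:3],T[:3,3];o=-R.T@t
    d=R.T@np.linalg.inv(c['K'])@np.array([u,v,1.]);return o+d*(z-o[2])/d[2]
def proj(c,p):
    T=np.array(c['camera_from_world']);q=np.array(c['K'])@(T[:3,:3]@np.array(p)+T[:3,3]);return q[:2]/q[2]
E
python3 - <<'E'
from h import *
import pickle
d={n:cam(n,n+'0.png') for n in('scene','side')}
pickle.dump(d,open('c0.pkl','wb'))
for n in d:
    T=np.array(d[n]['camera_from_world']);print(n,-T[:3,:3].T@T[:3,3])
s=r.read_state();print(s['time'],s['ee_pos'],s['eef_rot'],s['width'])
E
```

```text
scene [ 1.35149489 -0.22798985  1.3158401 ]
side [0.29356997 0.9764253  0.98996687]
0.1 [ 0.22520733 -0.5826514   0.22185571] [ 8.24787477e-01 -5.65442510e-01 -5.21980245e-04 -3.37061833e-04] 0.08722997536561468
```

View pics/scene0.png

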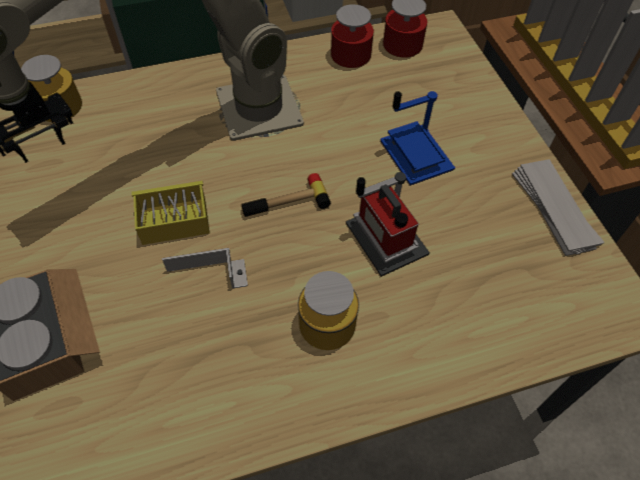

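View pics/side0.png

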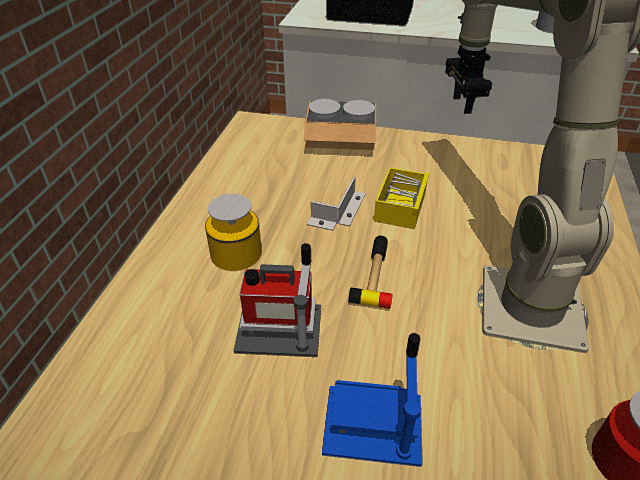

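The gray stand with the red can is at scene (388,225) and side (278,310). The blue lookalike is at scene (415,145) and side (375,420), so I reject it. The red round cans at (352,38) and (405,28) aren't the can either. The bracket is at scene (205,265) and side (335,207). Next is one close crop of both.

Run:
```python
import pickle,cv2,numpy as np
d=pickle.load(open('c0.pkl','rb'))
def crop(n,u,v):
    return cv2.resize(d[n]['img'][v:v+75*1+25,u:u+133][:, :,::-1],(400*1,300),interpolation=cv2.INTER_CUBIC)
# scale 400/133=3.0
a=np.vstack([np.hstack([crop('scene',330,170),crop('side',215,238)]),np.hstack([crop('scene',140,215),crop('side',275,150)])])
a=cv2.convertScaleAbs(a,alpha=1.3)
cv2.imwrite('pics/crop1.png',a)
```

```text
(no output)
```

View pics/crop1.png

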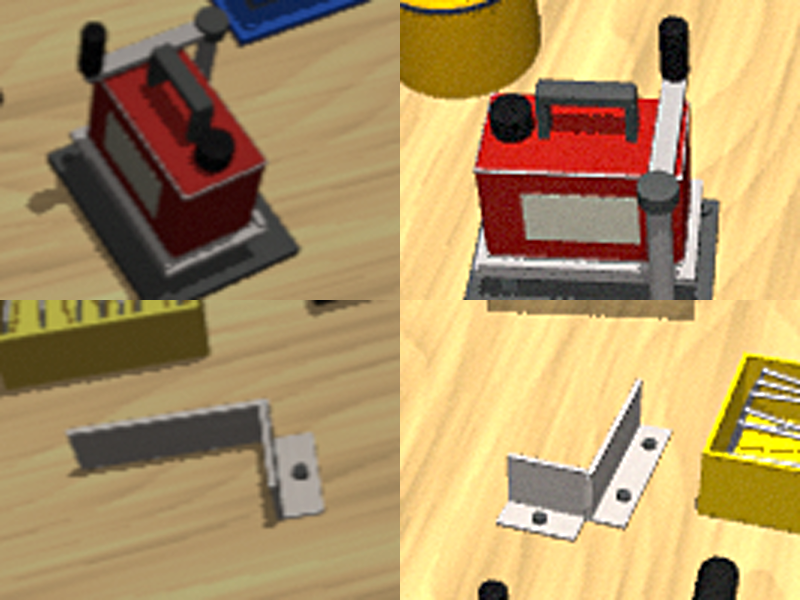

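The crop shows the red can on the gray stand, with its cap towards +x. Pivot top is at scene (400.5,176.7) and knob top at (361,179). The bracket's long wall runs left to right in the scene view, with the short wall at its +y end.

Run:
```python
from h import *
import pickle
d=pickle.load(open('c0.pkl','rb'));S,D=d['scene'],d['side']
f=133/400
sc=lambda x,y:(330+x*f,170+y/3); sd=lambda x,y:(215+(x-400)*f,238+y/3)
bs=lambda x,y:(140+x*f,215+(y-300)/3); bd=lambda x,y:(275+(x-400)*f,150+(y-300)/3)
P=lambda c,uv,z:ray(c,*uv,z).round(4)
def tri(a,b):
    pr=lambda c:np.array(c['K'])@np.array(c['camera_from_world'])[:3]
    X=cv2.triangulatePoints(pr(S),pr(D),np.array(a,float),np.array(b,float)).ravel();return (X[:3]/X[3]).round(4)
print('knobtop',P(S,sc(93,30),.214),P(D,sd(675,22),.214),tri(sc(93,30),sd(675,22)))
print('cap',P(S,sc(214,145),.172),P(D,sd(512,105),.172),tri(sc(214,145),sd(512,105)))
print('can corners scene',[P(S,sc(*q),.15) for q in((265,162),(182,195),(97,80))])
print('can corners side',[P(D,sd(*q),.15) for q in((475,168),(688,177),(487,94))])
print('pivot',tri(sc(212,20),sd(658,188)),P(S,sc(212,20),.17),P(D,sd(658,188),.17))
print('long wall outer top S',[P(S,bs(*q),.06) for q in((68,432),(268,402),(277,487))])
print('long wall inner bottom S',[P(S,bs(*q),.0) for q in((80,470),(262,440))])
print('side outer top',[P(D,bd(*q),.06) for q in((510,457),(588,473),(641,381))])
```

```text
knobtop [0.53   0.1441 0.214 ] [0.5262 0.1405 0.214 ] [0.5279 0.1432 0.2141]
cap [0.6374 0.2119 0.172 ] [0.6307 0.2095 0.172 ] [0.6337 0.211  0.1705]
can corners scene [array([0.6512, 0.2538, 0.15  ]), array([0.6621, 0.1779, 0.15  ]), array([0.5339, 0.1512, 0.15  ])]
can corners side [array([0.6447, 0.2555, 0.15  ]), array([0.4951, 0.2287, 0.15  ]), array([0.6618, 0.1822, 0.15  ])]
pivot [0.5104 0.2595 0.1659] [0.5153 0.2586 0.17  ] [0.5078 0.2612 0.17  ]
long wall outer top S [array([ 0.5141, -0.363 ,  0.06  ]), array([ 0.5324, -0.1982,  0.06  ]), array([ 0.615 , -0.2084,  0.06  ])]
long wall inner bottom S [array([ 0.5152, -0.3654,  0.    ]), array([ 0.5301, -0.2099,  0.    ])]
side outer top [array([ 0.6046, -0.208 ,  0.06  ]), array([ 0.527 , -0.2006,  0.06  ]), array([ 0.5065, -0.3618,  0.06  ])]
```

Request:
{"method": "play_rows", "body": {
  "commands": [
    [2.8,4.8,0.8,0,0,0.05,8.7],
    [2.8,4.8,0.8,0,0,0.05,8.7],
    [2.8,4.8,0.8,0,0,0.05,8.7],
    [2.8,4.8,0.8,0,0,0.05,8.7],
    [2.8,4.8,0.8,0,0,0.05,8.7],
    [2.8,4.8,0.8,0,0,0.05,8.7],
    [2.8,4.8,0.8,0,0,0.05,8.7],
    [2.8,4.8,0.8,0,0,0.05,8.7],
    [1.1,4.9,0,0,0,0.05,8],
    [1.1,4.9,0,0,0,0.05,7],
    [1.1,4.9,0,0,0,0.05,7],
    [1.1,4.9,0,0,0,0.05,7],
    [1.1,4.9,0,0,0,0.05,7],
    [1.1,4.9,0,0,0,0.05,7],
    [1.1,4.9,0,0,0,0.05,7],
    [0,0,0,0,0,0,7],
    [0,0,0,0,0,0,7]
  ]
}}

```text
time: 2.22
ee_pos: [0.5263, 0.1434, 0.2862]
eef_rot: [0.975, -0.224, -0.0, 0.0]
ft_force: [-1.1, -0.8, 0.7]
width: 0.0702
```

Run:
```python
from h import *
c=cam('wrist','w1.png')
s=r.read_state();print(s['time'],s['ee_pos'],s['eef_rot'],s['width'],s['joint_positions'])
for n,p in dict(knobtop=(.528,.143,.214),cap=(.635,.211,.172),handle=(.579,.202,.195),pivot=(.511,.26,.165)).items(): print(n,proj(c,p))
```

```text
2.275 [0.5263443  0.14278195 0.2862528 ] [ 9.74385973e-01 -2.24881688e-01 -1.77097991e-04  4.11987222e-04] 0.07023576408900682 [ 0.3264071   0.2046837  -0.77621544  1.53936024  0.14425053  1.45714932
 -0.90949319]
knobtop [324.58877905 252.14793648]
cap [416.98417852  91.64185708]
handle [354.16910441 137.59629477]
pivot [235.12314783 107.71336825]
```

View pics/w1.png

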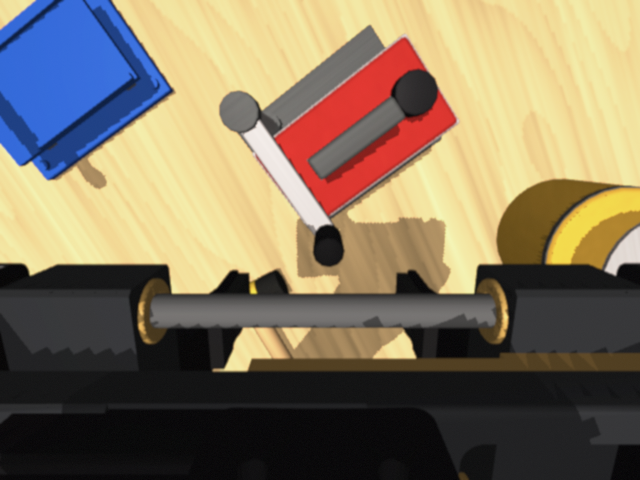

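The wrist view puts the knob top at (328,243), pivot at (239,111) and cap at (415,92). All are within a few mm of the predictions. I'll descend around the knob and swing it.

Request:
{"method": "play_rows", "body": {
  "commands": [
    [0,0,-3.5,0,0,0,7],
    [0,0,-3.5,0,0,0,7],
    [0,0,-3.5,0,0,0,7],
    [0,0,0,0,0,0,4.5],
    [0,0,0,0,0,0,4.5],
    [-1.3,0,0,0,0,0,4.5],
    [-1.3,-0.1,0,0,0,0,4.5],
    [-1.3,0.2,0,0,0,0,4.5],
    [-1.3,0.3,0,0,0,0,4.5],
    [-1.2,0.5,0,0,0,0,4.5],
    [-1.2,0.5,0,0,0,0,4.5],
    [-1.1,0.8,0,0,0,0,4.5],
    [-1.0,0.8,0,0,0,0,4.5],
    [-0.9,1.0,0,0,0,0,4.5],
    [-0.8,1.0,0,0,0,0,4.5],
    [-0.6,1.1,0,0,0,0,4.5],
    [-0.6,1.2,0,0,0,0,4.5],
    [0,0,0,0,0,0,4.5],
    [0,0,0,0,0,0,6]
  ]
}}

```text
time: 4.65
ee_pos: [0.4004, 0.217, 0.1815]
eef_rot: [0.975, -0.224, -0.0, -0.0]
ft_force: [0.6, 0.2, 0.1]
width: 0.0492
```

Run:
```python
from h import *
c=cam('side','s1.png');cv2.imwrite('pics/s1c.png',cv2.resize(c['img'][215:365,200:400,::-1],(800,600),interpolation=cv2.INTER_CUBIC))
```

```text
(no output)
```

View pics/s1c.png

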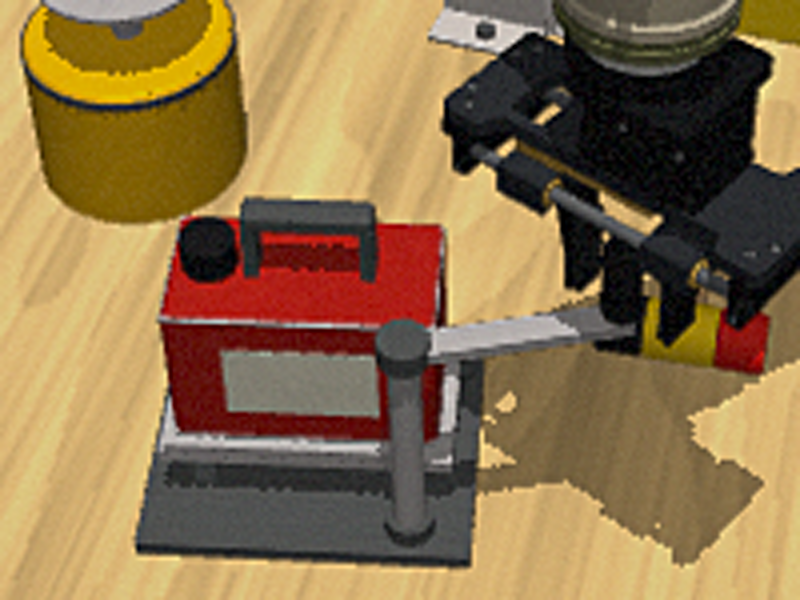

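The bar is swung back over the bench, roughly 1.2 rad, and clear of the can. I'll lift and move above the handle.

Request:
{"method": "play_rows", "body": {
  "commands": [
    [0,0,1,0,0,0,7],
    [0,0,4,0,0,0,7],
    [0,0,4,0,0,0,7],
    [0,0,2,0,0,-0.1,7],
    [3,-0.25,0,0,0,-0.14,7],
    [3,-0.25,0,0,0,-0.14,7],
    [3,-0.25,0,0,0,-0.14,7],
    [3,-0.25,0,0,0,-0.14,7],
    [3,-0.25,0,0,0,-0.14,7],
    [2.9,-0.25,0,0,0,-0.14,6],
    [0,0,0,0,0,0,6],
    [0,0,0,0,0,0,6]
  ]
}}

```text
time: 6.2
ee_pos: [0.5789, 0.2023, 0.2919]
eef_rot: [0.768, -0.64, -0.0, -0.0]
ft_force: [-0.7, -0.7, -0.8]
width: 0.0603
```

Run:
```python
from h import *
from scipy.spatial.transform import Rotation as Ro
c=cam('wrist','w2.png')
im=c['img'].astype(int);R,G,B=im[...,0],im[...,1],im[...,2]
m=((R>90)&(G<60)&(B<60)).astype(np.uint8)
# red can top: box
cs,_=cv2.findContours(cv2.morphologyEx(m,cv2.MORPH_CLOSE,np.ones((25,25))),0,2);k=max(cs,key=cv2.contourArea)
q=cv2.approxPolyDP(cv2.convexHull(k),8,True)[:,0]
for u,v in q: print((u,v),ray(c,u,v,.15).round(4))
s=r.read_state();print(s['time'],s['ee_pos'],Ro.from_quat(s['eef_rot']).as_matrix()[:,0])
print(proj(c,(.579,.202,.195)),proj(c,(.635,.211,.172)))
```

```text
(np.int32(368), np.int32(139)) [0.6606 0.1802 0.15  ]
(np.int32(366), np.int32(293)) [0.5289 0.1539 0.15  ]
(np.int32(284), np.int32(293)) [0.5156 0.2269 0.15  ]
(np.int32(280), np.int32(141)) [0.6461 0.2506 0.15  ]
6.25 [0.57876597 0.2023432  0.29211874] [ 1.79691927e-01 -9.83722926e-01 -1.26501970e-04]
[323.92018823 243.36587615] [325.4279297  164.52704994]
```

View pics/w2.png

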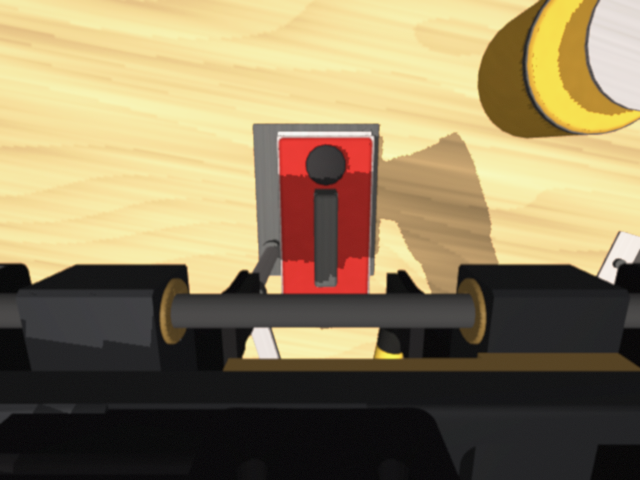

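The strap is centred between the jaws at (326,237), and can and tool are aligned. Descend, grip and lift slightly.

Request:
{"method": "play_rows", "body": {
  "commands": [
    [0,0,-4,0,0,0,6],
    [0,0,-4,0,0,0,6],
    [0,0,-3,0,0,0,6],
    [0,0,-1.2,0,0,0,6],
    [0,0,0,0,0,0,1],
    [0,0,0,0,0,0,1],
    [0,0,0,0,0,0,1],
    [0,0,0,0,0,0,1],
    [0,0,0,0,0,0,1],
    [0,0,0,0,0,0,1]
  ],
  "grip_force": 35
}}

```text
time: 7.5
ee_pos: [0.5796, 0.2016, 0.1698]
eef_rot: [0.767, -0.641, 0.0, 0.0]
ft_force: [-0.2, -1.9, 2.7]
width: 0.0175
```

Request:
{"method": "play_rows", "body": {
  "commands": [
    [0,0,1.5,0,0,0,1],
    [0,0,2.5,0,0,0,1],
    [0,0,4,0,0,0,1],
    [0,0,4,0,0,0,1],
    [0.1,-3,0.5,0,0,0.11,1],
    [0.1,-4.5,0,0,0,0.11,1],
    [0.1,-4.9,0,0,0,0.11,1],
    [0.1,-4.9,0,0,0,0.11,1],
    [0.1,-4.9,0,0,0,0.11,1],
    [0.1,-4.9,0,0,0,0.11,1],
    [0.1,-4.9,0,0,0,0.11,1],
    [0.1,-4.9,0,0,0,0.11,1],
    [0,-4.9,0,0,0,0.11,1],
    [0,-4.9,0,0,0,0.11,1],
    [0,-4.9,0,0,0,0.11,1],
    [0,-3.8,0,0,0,0.06,1],
    [0,0,0,0,0,0,1],
    [0,0,0,0,0,0,1]
  ]
}}

```text
time: 9.75
ee_pos: [0.5875, -0.3512, 0.2946]
eef_rot: [0.998, -0.061, -0.0, -0.001]
ft_force: [-0.4, 0.5, -4.1]
width: 0.0176
```

Run:
```python
from h import *
from scipy.spatial.transform import Rotation as Ro
import pickle
d={n:cam(n,n+'3.png') for n in('wrist','scene','side')};pickle.dump(d,open('c3.pkl','wb'))
s=r.read_state();X=Ro.from_quat(s['eef_rot']).as_matrix()[:,0];print(s['time'],s['ee_pos'],np.degrees(np.arctan2(X[1],X[0])),s['width'],s['ft_force'])
c=d['wrist']
for p in((.53,-.1995,.06),(.615,-.208,.06),(.5107,-.362,.06)):print(proj(c,p))
```

```text
9.9 [ 0.587712   -0.35059618  0.2949677 ] -6.895146462491924 0.017584668071931625 [-0.24638834  1.30568543 -4.19243718]
[247.77971981  73.91382954]
[331.42394604  71.92951132]
[255.51784497 230.55330298]
```

View pics/wrist3.png

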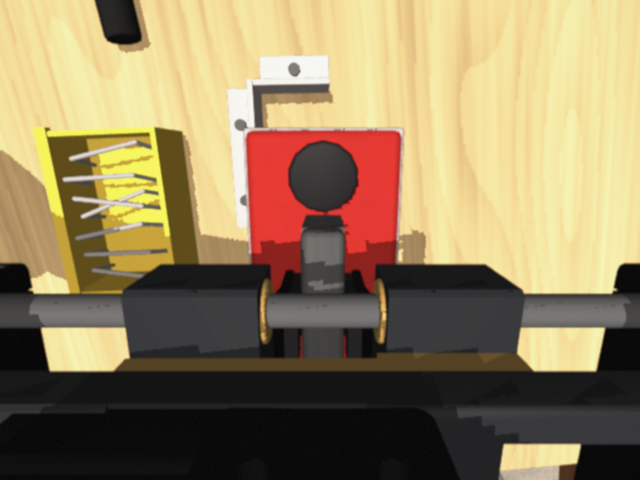

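Run:
```python
from h import *
import pickle
d=pickle.load(open('c3.pkl','rb'));c=d['wrist']
for uv in((247,130),(403,130)):print(ray(c,*uv,.275))
a=cv2.resize(d['wrist']['img'][45:145,215:348,::-1],(800,600),interpolation=cv2.INTER_CUBIC)
b=[cv2.resize(x['img'][v:v+50,u:u+66,::-1],(400,300),interpolation=cv2.INTER_CUBIC) for x,u,v in((pickle.load(open('c0.pkl','rb'))['scene'],195,243),(pickle.load(open('c0.pkl','rb'))['side'],305,177))]
a=cv2.resize(a,(400,300));
e=cv2.resize(d['wrist']['img'][150:250,215:348,::-1],(400,300))
cv2.imwrite('pics/crop3.png',np.vstack([np.hstack([a,e]),np.hstack(b)]))
```

```text
[ 0.56114654 -0.27072577  0.275     ]
[ 0.6362328  -0.27990507  0.275     ]
```

View pics/crop3.png

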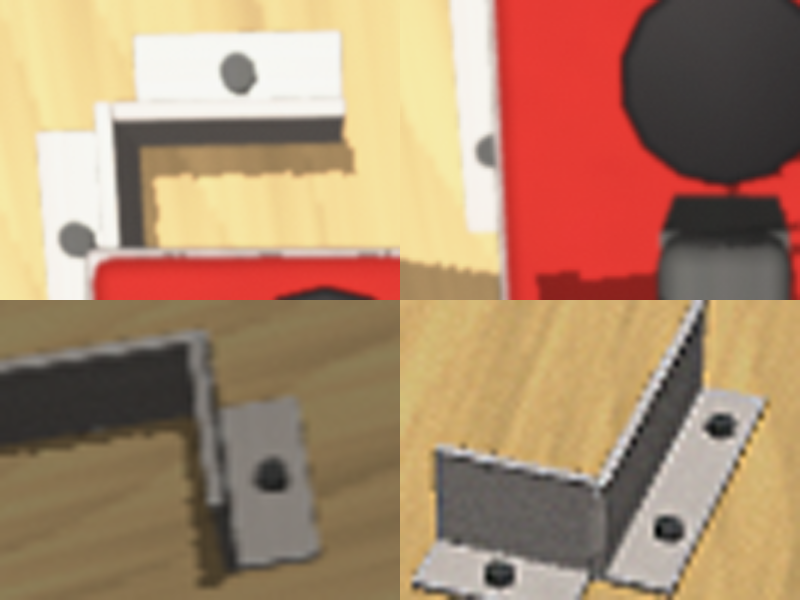

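Run:
```python
from h import *
import pickle
d=pickle.load(open('c3.pkl','rb'));w=d['wrist'];d0=pickle.load(open('c0.pkl','rb'))
w_=lambda x,y:(215+x/3.0075,45+y/3)
for n,q in dict(icorner=(115,121),shortend_in=(343,117),long_in=(120,247),ocorner=(97,103),shortend_out=(340,100)).items(): print(n,ray(w,*w_(*q),.06).round(4))
print('scene ocorner',ray(d0['scene'],229.2,248.3,.06).round(4),'icorner',ray(d0['scene'],226.7,250.5,.06).round(4),'send',ray(d0['scene'],231.6,276.3,.06).round(4))
print('side ocorner',ray(d0['side'],338.5,208.2,.06).round(4),'send',ray(d0['side'],311.1,202,.06).round(4))
pr=lambda c:np.array(c['K'])@np.array(c['camera_from_world'])[:3]
X=cv2.triangulatePoints(pr(d0['scene']),pr(d0['side']),np.array((229.2,248.3)),np.array((338.5,208.2))).ravel();print(X[:3]/X[3])
```

```text
icorner [ 0.5337 -0.2109  0.06  ]
shortend_in [ 0.6113 -0.2191  0.06  ]
long_in [ 0.5285 -0.2518  0.06  ]
ocorner [ 0.5286 -0.2045  0.06  ]
shortend_out [ 0.6109 -0.2136  0.06  ]
scene ocorner [ 0.5304 -0.1975  0.06  ] icorner [ 0.535  -0.2049  0.06  ] send [ 0.6118 -0.209   0.06  ]
side ocorner [ 0.5237 -0.1988  0.06  ] send [ 0.6063 -0.2092  0.06  ]
[ 0.52618301 -0.19865035  0.05751895]
```

Request:
{"method": "play_rows", "body": {
  "commands": [
    [-0.7,2.4,0,0,0,0,1],
    [-0.7,2.4,0,0,0,0,1],
    [0,0,-4,0,0,0,1],
    [0,0,-4,0,0,0,1],
    [0,0,-2,0,0,0,1],
    [0,0,0,0,0,0,1],
    [0,0,0,0,0,0,1]
  ]
}}

```text
time: 10.78
ee_pos: [0.5743, -0.304, 0.1965]
eef_rot: [0.998, -0.061, 0.001, 0.0]
ft_force: [-0.5, -0.0, -4.6]
width: 0.0175
```

Run:
```python
from h import *
d=[cam('scene'),cam('side'),cam('wrist')]
f=lambda c,u,v,w,h:cv2.resize(c['img'][v:v+h,u:u+w,::-1],(400,300),interpolation=cv2.INTER_CUBIC)
cv2.imwrite('pics/c4.png',np.vstack([np.hstack([f(d[0],140,190,133,100),f(d[1],270,130,133,100)]),np.hstack([f(d[2],160,30,300,225),f(d[2],180,60,120,90)])]))
s=r.read_state();print(s['ee_pos'],s['ft_force'])
```

```text
[ 0.57403621 -0.30409177  0.19605993] [-0.10615905  0.25822723 -4.56006401]
```

View pics/c4.png

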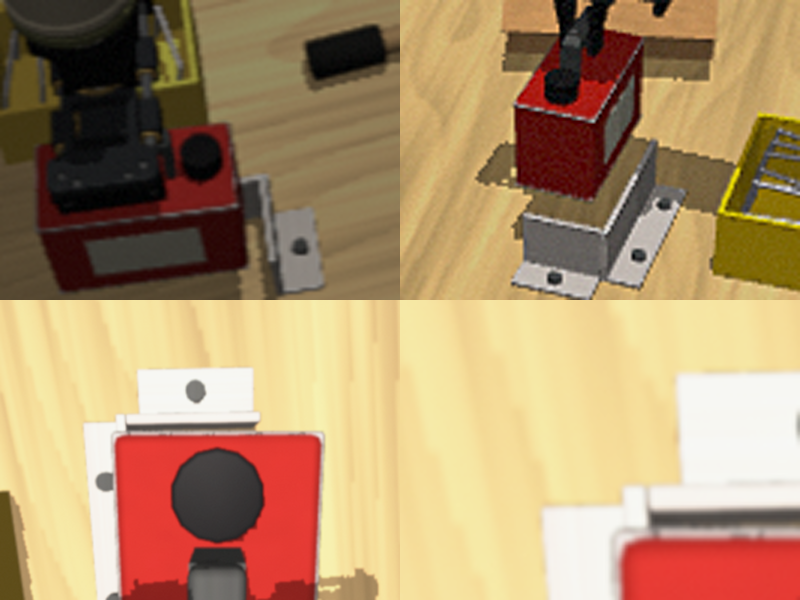

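The can hangs upright and square to the bracket, just clear of both walls. I'll lower it next to the walls.

Request:
{"method": "play_rows", "body": {
  "commands": [
    [0,0,-1.2,0,0,0,1],
    [0,0,-1.2,0,0,0,1],
    [0,0,-1.2,0,0,0,1],
    [0,0,-1.2,0,0,0,1],
    [0,0,0,0,0,0,1]
  ]
}}

```text
time: 11.55
ee_pos: [0.5727, -0.3037, 0.1451]
eef_rot: [0.998, -0.061, -0.001, -0.0]
ft_force: [-0.5, 0.1, -5.5]
width: 0.0176
```

Request:
{"method": "play_rows", "body": {
  "commands": [
    [0,0,-0.8,0,0,0,1],
    [0,0,-0.8,0,0,0,1],
    [0,0,-0.4,0,0,0,1],
    [0,0,0,0,0,0,1],
    [0,0,0,0,0,0,1]
  ]
}}

```text
time: 12.18
ee_pos: [0.5735, -0.304, 0.1269]
eef_rot: [0.998, -0.061, 0.0, 0.0]
ft_force: [-1.0, -0.2, -4.5]
width: 0.0175
```

Request:
{"method": "play_rows", "body": {
  "commands": [
    [0.05,0.4,0,0,0,0,1],
    [0.05,0.4,0,0,0,0,1],
    [0,0,0,0,0,0,1],
    [0,0,0,0,0,0,1]
  ]
}}

```text
time: 12.68
ee_pos: [0.5743, -0.2961, 0.1267]
eef_rot: [0.998, -0.061, 0.0, 0.0]
ft_force: [-0.2, -0.3, -4.2]
width: 0.0178
```

Request:
{"method": "play_rows", "body": {
  "commands": [
    [0.02,0.2,0,0,0,0,1],
    [0,0,0,0,0,0,1],
    [0.02,0.2,0,0,0,0,1],
    [0,0,0,0,0,0,1],
    [0,0,0,0,0,0,1]
  ]
}}

```text
time: 13.3
ee_pos: [0.5747, -0.292, 0.1266]
eef_rot: [0.998, -0.061, 0.0, 0.0]
ft_force: [-0.3, 0.1, -4.0]
width: 0.0176
```

Request:
{"method": "play_rows", "body": {
  "commands": [
    [0.02,0.15,0,0,0,0,1],
    [0,0,0,0,0,0,1],
    [0,0,0,0,0,0,1]
  ]
}}

```text
time: 13.68
ee_pos: [0.575, -0.291, 0.1268]
eef_rot: [0.998, -0.061, 0.0, 0.0]
ft_force: [0.1, -2.1, -3.7]
width: 0.0173
```

Request:
{"method": "play_rows", "body": {
  "commands": [
    [0.02,0.15,0,0,0,0,1],
    [0,0,0,0,0,0,1],
    [0,0,0,0,0,0,1]
  ]
}}

```text
time: 14.05
ee_pos: [0.5752, -0.29, 0.127]
eef_rot: [0.998, -0.061, 0.0, 0.001]
ft_force: [-0.3, -5.5, -0.8]
width: 0.0173
```

The short wall stopped it at TCP y of about -0.291, against a predicted -0.290. I'll back off slightly, then feel for the long wall.

Request:
{"method": "play_rows", "body": {
  "commands": [
    [-0.02,-0.25,0,0,0,0,1],
    [0,0,0,0,0,0,1],
    [-0.4,0.05,0,0,0,0,1],
    [-0.3,0.04,0,0,0,0,1],
    [0,0,0,0,0,0,1],
    [0,0,0,0,0,0,1]
  ]
}}

```text
time: 14.8
ee_pos: [0.5677, -0.2904, 0.1265]
eef_rot: [0.998, -0.061, -0.0, -0.0]
ft_force: [0.3, -1.2, -5.1]
width: 0.0174
```

Request:
{"method": "play_rows", "body": {
  "commands": [
    [-0.2,0.02,0,0,0,0,1],
    [0,0,0,0,0,0,1],
    [0,0,0,0,0,0,1]
  ]
}}

```text
time: 15.18
ee_pos: [0.5659, -0.2903, 0.1266]
eef_rot: [0.998, -0.061, 0.0, -0.0]
ft_force: [0.8, -0.8, -4.4]
width: 0.0173
```

Request:
{"method": "play_rows", "body": {
  "commands": [
    [-0.15,0.02,0,0,0,0,1],
    [0,0,0,0,0,0,1],
    [0,0,0,0,0,0,1]
  ]
}}

```text
time: 15.55
ee_pos: [0.5644, -0.2902, 0.1266]
eef_rot: [0.998, -0.061, 0.0, -0.0]
ft_force: [-0.0, -1.1, -3.5]
width: 0.0174
```

Request:
{"method": "play_rows", "body": {
  "commands": [
    [-0.15,0,0,0,0,0,1],
    [0,0,0,0,0,0,1],
    [0,0,0,0,0,0,1]
  ]
}}

```text
time: 15.92
ee_pos: [0.563, -0.29, 0.1266]
eef_rot: [0.998, -0.061, 0.0, -0.0]
ft_force: [1.8, -0.8, -4.9]
width: 0.0178
```

Request:
{"method": "play_rows", "body": {
  "commands": [
    [-0.15,0,0,0,0,0,1],
    [0,0,0,0,0,0,1],
    [0,0,0,0,0,0,1]
  ]
}}

```text
time: 16.3
ee_pos: [0.562, -0.2899, 0.127]
eef_rot: [0.998, -0.061, 0.001, -0.0]
ft_force: [3.5, 0.3, -2.9]
width: 0.0176
```

Request:
{"method": "play_rows", "body": {
  "commands": [
    [-0.1,0,0,0,0,0,1],
    [0,0,0,0,0,0,1],
    [0,0,0,0,0,0,1]
  ]
}}

```text
time: 16.68
ee_pos: [0.5613, -0.2898, 0.1271]
eef_rot: [0.998, -0.061, 0.001, -0.0]
ft_force: [6.4, 0.2, -2.6]
width: 0.0178
```

Both walls are in contact (6.4 N in x), at x of about 0.563 as predicted. I'll relieve the pressure and lower onto the bench.

Request:
{"method": "play_rows", "body": {
  "commands": [
    [0.12,-0.05,0,0,0,0,1],
    [0,0,-0.3,0,0,0,1],
    [0,0,0,0,0,0,1],
    [0,0,-0.2,0,0,0,1],
    [0,0,0,0,0,0,1],
    [0,0,0,0,0,0,1]
  ]
}}

```text
time: 17.42
ee_pos: [0.562, -0.2915, 0.1223]
eef_rot: [0.998, -0.061, 0.001, 0.001]
ft_force: [5.1, -1.3, 1.6]
width: 0.0177
```

Request:
{"method": "play_rows", "body": {
  "commands": [
    [0,0,-0.15,0,0,0,1],
    [0,0,0,0,0,0,1],
    [0,0,0,0,0,0,1]
  ]
}}

```text
time: 17.8
ee_pos: [0.5624, -0.2924, 0.1217]
eef_rot: [0.998, -0.062, 0.001, 0.001]
ft_force: [3.8, -4.1, 6.2]
width: 0.0175
```

Request:
{"method": "play_rows", "body": {
  "commands": [
    [0,0,-0.1,0,0,0,1],
    [0,0,0,0,0,0,1],
    [0,0,0,0,0,0,1]
  ]
}}

```text
time: 18.18
ee_pos: [0.5626, -0.2931, 0.1213]
eef_rot: [0.998, -0.062, 0.002, 0.002]
ft_force: [3.8, -5.3, 9.9]
width: 0.0177
```

It's on the bench. Release slowly and look.

Request:
{"method": "play_rows", "body": {
  "commands": [
    [0,0,0,0,0,0,2.5],
    [0,0,0,0,0,0,4.5],
    [0,0,0,0,0,0,5],
    [0,0,0,0,0,0,5],
    [0,0,3,0,0,0,5],
    [0,0,4,0,0,0,5],
    [0,0,4,0,0,0,5],
    [0,-3,4,0,0,0,5],
    [0,0,0,0,0,0,5]
  ]
}}

```text
time: 19.3
ee_pos: [0.562, -0.3234, 0.2718]
eef_rot: [0.998, -0.063, 0.002, 0.001]
ft_force: [0.3, 0.7, -1.0]
width: 0.0498
```

Run:
```python
from h import *
import pickle
d={n:cam(n) for n in('scene','side','wrist')};pickle.dump(d,open('c5.pkl','wb'))
f=lambda c,u,v,w,h:cv2.resize(c['img'][v:v+h,u:u+w,::-1],(400,300),interpolation=cv2.INTER_CUBIC)
cv2.imwrite('pics/c5.png',np.vstack([np.hstack([f(d['scene'],140,200,133,100),f(d['side'],280,140,120,90)]),np.hstack([f(d['wrist'],160,30,300,225),f(d['side'],200,220,200,150)])]))
s=r.read_state();print(s['ee_pos'],s['ft_force'],s['time'])
```

```text
[ 0.56135558 -0.3197809   0.26784177] [ 0.26330831  0.13480485 -0.35987375] 19.45
```

View pics/c5.png

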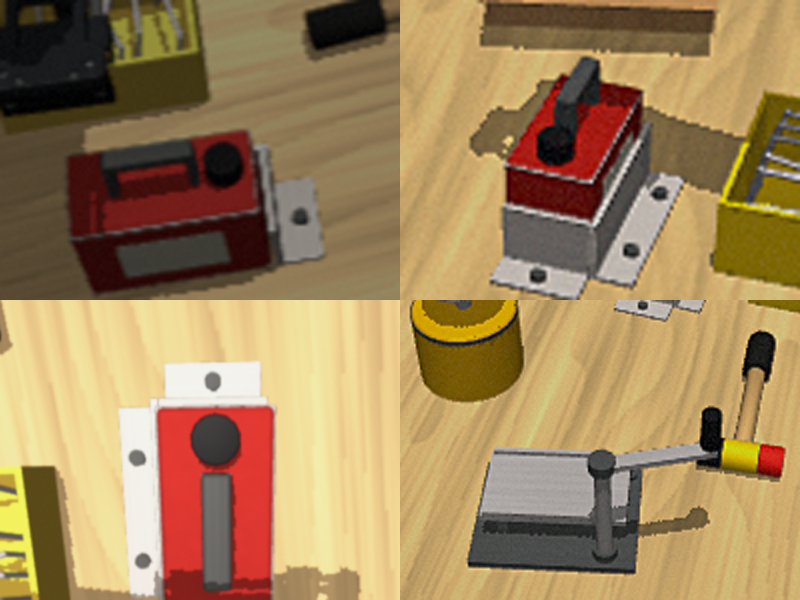

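Run:
```python
from h import *
import pickle
c=pickle.load(open('c5.pkl','rb'))['wrist']
cv2.imwrite('pics/c6.png',cv2.resize(c['img'][85:175,260:380,::-1],(800,600),interpolation=cv2.INTER_CUBIC))
T=np.array(c['camera_from_world']);print(-T[:3,:3].T@T[:3,3])
```

```text
[ 0.57024604 -0.25446303  0.43070491]
```

View pics/c6.png

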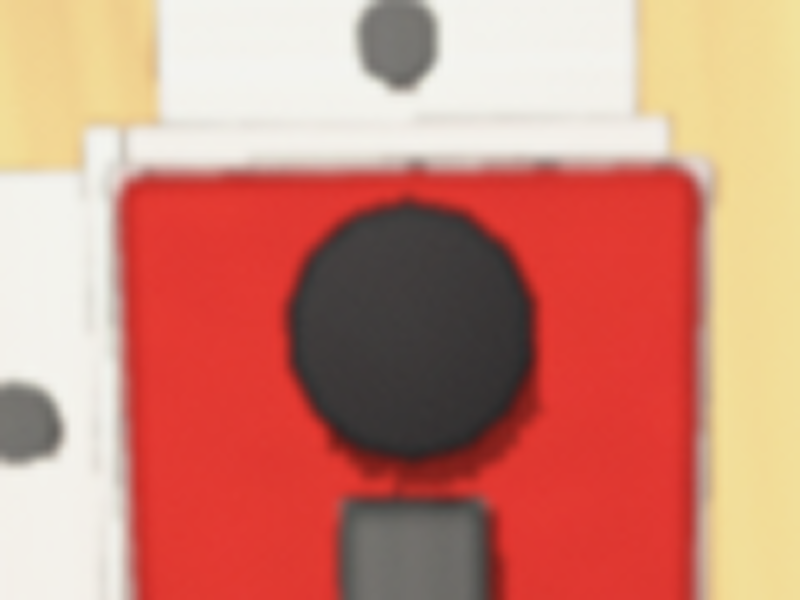

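Run:
```python
from h import *
import pickle
c=pickle.load(open('c5.pkl','rb'))['wrist']
P=lambda x,y,z:ray(c,260+x/6.667-.4,85+y/6.667-.4,z)[:2]
e=P(670,117,.06)-P(90,127,.06);e2=P(708,160,.1)-P(112,168,.1)
l=P(87,150,.06)-P(101,500,.06);l2=P(112,190,.1)-P(128,500,.1)
an=lambda v:np.degrees(np.arctan2(v[1],v[0]))
print('short',an(e),np.linalg.norm(e),'can front',an(e2),np.linalg.norm(e2),'long',an(l),'canside',an(l2))
y=np.radians(83.1);bx=np.array([np.cos(y),np.sin(y)]);by=np.array([-bx[1],bx[0]])
for q,w in(((400,121),(400,163)),((150,125),(150,168)),((640,118),(640,161))):
    print('gap x (out wall - can)-6mm',((P(*q,.06)-P(*w,.1))@bx*1000-6).round(1))
for q,w in(((90,200),(113,200)),((100,470),(127,470))):
    print('gap y',((P(*q,.06)-P(*w,.1))@by*1000-6).round(1))
```

```text
short -6.068862458888911 0.08449941741137212 can front -6.271873441264568 0.07776285693235599 long 83.51344843192916 canside 84.35089665911184
gap x (out wall - can)-6mm 4.1
gap x (out wall - can)-6mm 4.2
gap x (out wall - can)-6mm 4.3
gap y 2.2
gap y 2.8
```

Wrist measurement gives gaps of about 3–4 mm to the short wall and 2 mm to the long wall, with yaw within 1°. That is inside tolerance but close on x, so I'll regrip lightly and nudge it home.

Request:
{"method": "play_rows", "body": {
  "commands": [
    [0,3,0,0,0,0,5],
    [0,0,-5,0,0,0,5],
    [0,0,-5,0,0,0,5],
    [0,0,-3,0,0,0,5],
    [0,0,-1.6,0,0,0,5],
    [0,0,0,0,0,0,5],
    [0,0,0,0,0,0,5]
  ],
  "grip_force": 12
}}

```text
time: 20.32
ee_pos: [0.5624, -0.2906, 0.1244]
eef_rot: [0.998, -0.061, 0.001, 0.0]
ft_force: [-0.7, 0.2, -0.2]
width: 0.0501
```

Request:
{"method": "play_rows", "body": {
  "commands": [
    [0,0,0,0,0,0,1],
    [0,0,0,0,0,0,1],
    [0,0,0,0,0,0,1],
    [0,0,0,0,0,0,1],
    [0,0,0,0,0,0,1]
  ]
}}

```text
time: 20.95
ee_pos: [0.5622, -0.2908, 0.1234]
eef_rot: [0.998, -0.061, 0.001, 0.0]
ft_force: [3.0, -0.4, 1.3]
width: 0.0177
```

Request:
{"method": "play_rows", "body": {
  "commands": [
    [0.02,0.2,0,0,0,0,1],
    [0,0,0,0,0,0,1],
    [0,0,0,0,0,0,1]
  ]
}}

```text
time: 21.32
ee_pos: [0.5624, -0.2897, 0.1238]
eef_rot: [0.998, -0.061, 0.001, 0.001]
ft_force: [3.3, -3.9, 2.9]
width: 0.0181
```

Request:
{"method": "play_rows", "body": {
  "commands": [
    [0.02,0.2,0,0,0,0,1],
    [0,0,0,0,0,0,1],
    [0,0,0,0,0,0,1]
  ]
}}

```text
time: 21.7
ee_pos: [0.5628, -0.2884, 0.1243]
eef_rot: [0.998, -0.062, 0.001, 0.001]
ft_force: [3.8, -5.9, 6.1]
width: 0.0182
```

Request:
{"method": "play_rows", "body": {
  "commands": [
    [0.02,0.2,0,0,0,0,1],
    [0,0,0,0,0,0,1],
    [0,0,0,0,0,0,1]
  ]
}}

```text
time: 22.08
ee_pos: [0.5632, -0.287, 0.1248]
eef_rot: [0.998, -0.062, 0.002, 0.002]
ft_force: [3.0, -6.9, 7.8]
width: 0.0179
```

Request:
{"method": "play_rows", "body": {
  "commands": [
    [0.02,0.2,0,0,0,0,1],
    [0,0,0,0,0,0,1],
    [0,0,0,0,0,0,1]
  ]
}}

```text
time: 22.45
ee_pos: [0.5638, -0.2854, 0.1253]
eef_rot: [0.998, -0.062, 0.002, 0.002]
ft_force: [2.7, -7.8, 11.0]
width: 0.018
```

Request:
{"method": "play_rows", "body": {
  "commands": [
    [-0.03,-0.3,0,0,0,0,1],
    [0,0,0,0,0,0,1],
    [0,0,0,0,0,0,2.5],
    [0,0,0,0,0,0,4.5],
    [0,0,0,0,0,0,5],
    [0,0,0,0,0,0,5],
    [0,0,4,0,0,0,5],
    [0,0,5,0,0,0,5],
    [0,-3,5,0,0,0,5],
    [0,-2,0,0,0,0,5],
    [0,0,0,0,0,0,5],
    [0,0,0,0,0,0,5]
  ]
}}

```text
time: 23.95
ee_pos: [0.5619, -0.3343, 0.2615]
eef_rot: [0.998, -0.06, -0.001, -0.001]
ft_force: [-0.6, -0.0, -0.9]
width: 0.0503
```

Run:
```python
from h import *
import pickle
d={n:cam(n) for n in('scene','side','wrist')};pickle.dump(d,open('c7.pkl','wb'))
c=d['wrist'];s=r.read_state();print(s['ee_pos'],s['ft_force'],s['time'])
im=c['img'].astype(int);R,G,B=im[...,0],im[...,1],im[...,2]
m=((R>150)&(G<110)&(B<110));ys,xs=np.nonzero(m);print(xs.min(),xs.max(),ys.min())
u,v=proj(c,(.528,-.2025,.06));print(u,v)
u,v=int(u)-20,int(v)-18
k=cv2.resize(c['img'][v:v+90,u:u+120,::-1],(800,600),interpolation=cv2.INTER_CUBIC);cv2.imwrite('pics/c7.png',k);print(u,v)
```

```text
[ 0.56214354 -0.33443389  0.26235338] [0.2082179  1.08867479 0.21488466] 24.1
274 363 92
269.32306088217666 85.96838043894132
249 67
```

View pics/c7.png

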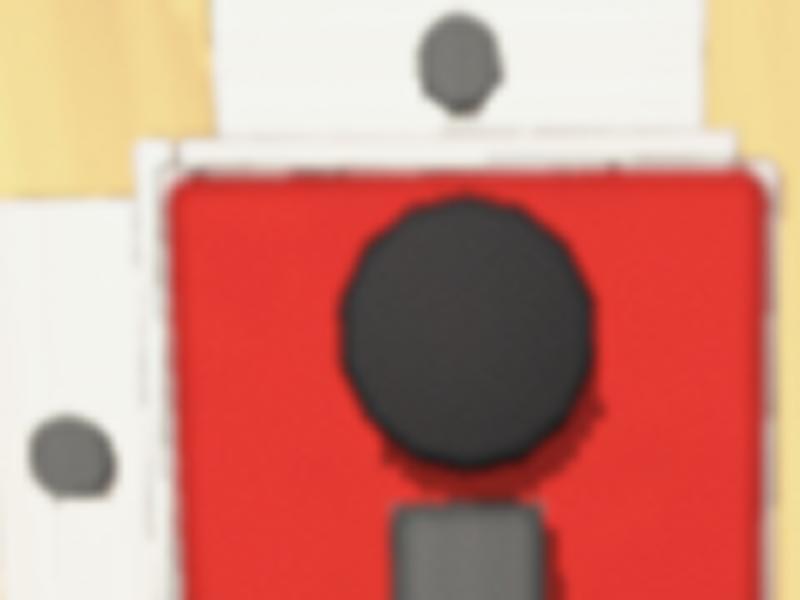

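Run:
```python
from h import *
import pickle
c=pickle.load(open('c7.pkl','rb'))['wrist']
P=lambda x,y,z:ray(c,249+x/6.667-.4,67+y/6.667-.4,z)[:2]
y=np.radians(83.3);bx=np.array([np.cos(y),np.sin(y)]);by=np.array([-bx[1],bx[0]])
for q,w in(((250,140),(250,169)),((460,136),(460,166)),((690,132),(690,162))): print('gap x',((P(*q,.06)-P(*w,.1))@bx*1000-6).round(1))
for q,w in(((138,200),(163,200)),((148,470),(177,470))): print('gap y',((P(*q,.06)-P(*w,.1))@by*1000-6).round(1))
e=P(770,160,.1)-P(163,170,.1);print(np.degrees(np.arctan2(e[1],e[0])),np.linalg.norm(e))
X,Y=P(460,165,.1),P(460,136,.06);print(X,Y)
# independent check: cap centre, ray at z=.122
a=P(468,333,.122);print('cap',a,'centre est',a-.052*bx)
pr=lambda c:np.array(c['K'])@np.array(c['camera_from_world'])[:3]
d=pickle.load(open('c7.pkl','rb'))
for n in('scene','side'):
    for k in('c5.pkl','c7.pkl'):
        q=pickle.load(open(k,'rb'))[n];im=q['img'].astype(int)
        uv=proj(q,(.570,-.235,.122));u,v=uv.astype(int)
        w=im[v-14:v+14,u-14:u+14];m=(w.max(2)<45)
        n_,lab,st,ce=cv2.connectedComponentsWithStats(m.astype(np.uint8));i=1+np.argmax(st[1:,4]);print(n,k,uv.round(1),(ce[i]+[u-14,v-14]).round(2),st[i,4])
```

```text
gap x 3.9
gap x 4.1
gap x 4.1
gap y 2.7
gap y 3.3
-6.0150823053855875 0.07683046602935664
[ 0.57248728 -0.21879719] [ 0.57316076 -0.20887609]
cap [ 0.57101125 -0.24093737] centre est [ 0.56494438 -0.29258224]
scene c5.pkl [214.3 251.6] [213.73 254.56] 150
scene c7.pkl [214.3 251.6] [213.81 254.58] 151
side c5.pkl [325.5 180.8] [328.36 178.79] 176
side c7.pkl [325.5 180.8] [328.43 178.85] 171
```

The can did not move at all under the 8 N nudge: its pixels are the same in both fixed views. To be sure it is home and the fingers didn't just slip, I'll push its rear face gently with shut fingers.

Request:
{"method": "play_rows", "body": {
  "commands": [
    [-0.6,-3.2,0,0,0,0,0],
    [-0.6,-3.2,0,0,0,0,0],
    [0,0,-4,0,0,0,0],
    [0,0,-5,0,0,0,0],
    [0,0,-5,0,0,0,0],
    [0,0,-3.7,0,0,0,0],
    [0,0,0,0,0,0,0],
    [0.1,1.0,0,0,0,0,0],
    [0.05,0.4,0,0,0,0,0],
    [0,0,0,0,0,0,0],
    [0,0,0,0,0,0,0]
  ]
}}

```text
time: 25.48
ee_pos: [0.5518, -0.386, 0.0867]
eef_rot: [0.998, -0.061, 0.0, 0.0]
ft_force: [-0.1, -0.2, 0.3]
width: 0.0006
```

Request:
{"method": "play_rows", "body": {
  "commands": [
    [0.05,0.3,0,0,0,0,0],
    [0.05,0.3,0,0,0,0,0],
    [0,0,0,0,0,0,0],
    [0,0,0,0,0,0,0]
  ]
}}

```text
time: 25.98
ee_pos: [0.5526, -0.3798, 0.0861]
eef_rot: [0.998, -0.061, 0.0, 0.0]
ft_force: [-0.0, -1.1, 0.6]
width: 0.0005
```

Request:
{"method": "play_rows", "body": {
  "commands": [
    [0.03,0.3,0,0,0,0,0],
    [0,0,0,0,0,0,0],
    [0,0,0,0,0,0,0]
  ]
}}

```text
time: 26.35
ee_pos: [0.5528, -0.377, 0.086]
eef_rot: [0.998, -0.061, -0.0, 0.0]
ft_force: [-0.2, -2.4, -0.5]
width: 0.0003
```

Request:
{"method": "play_rows", "body": {
  "commands": [
    [0.01,0.15,0,0,0,0,0],
    [0,0,0,0,0,0,0],
    [0,0,0,0,0,0,0]
  ]
}}

```text
time: 26.72
ee_pos: [0.553, -0.3754, 0.0861]
eef_rot: [0.998, -0.061, 0.0, 0.0]
ft_force: [-0.6, -3.9, 0.1]
width: 0.0004
```

Request:
{"method": "play_rows", "body": {
  "commands": [
    [0.01,0.15,0,0,0,0,0],
    [0,0,0,0,0,0,0],
    [0,0,0,0,0,0,0]
  ]
}}

```text
time: 27.1
ee_pos: [0.5532, -0.3752, 0.0865]
eef_rot: [0.998, -0.061, 0.001, 0.001]
ft_force: [0.4, -7.5, -0.7]
width: 0.0007
```

```bash
cat > cap.py <<'E'
from h import *
for n,(u,v) in dict(scene=(214,251),side=(325,180)).items():
    q=cam(n);im=q['img'].astype(int);w=im[v-14:v+14,u-14:u+14];m=(w.max(2)<45)
    n_,lab,st,ce=cv2.connectedComponentsWithStats(m.astype(np.uint8));i=1+np.argmax(st[1:,4]);print(n,(ce[i]+[u-14,v-14]).round(2),st[i,4])
    p=(.570,-.235,.122);print('px per mm along bx',((proj(q,(.57012,-.23401,.122))-proj(q,p))).round(2),'by',(proj(q,(.569,-.2349,.122))-proj(q,p)).round(2))
print(r.read_state()['ft_force'])
E
python3 cap.py
```

```text
scene [215.14 254.45] 151
px per mm along bx [ 0.42 -0.06] by [-0.04 -0.35]
side [327.96 179.29] 170
px per mm along bx [-0.12  0.19] by [0.34 0.07]
[ 0.1747767  -7.38155665 -1.18872065]
```

The can slid 3.2 mm and then stopped firmly at the short wall: force rose from 4 to 7.5 N with no travel. Before the push, the same camera method read 4.1 mm on x where the true gap was 3.2 mm. That makes the 2–3 mm it read at the long wall reliable and inside tolerance. I'll back off, rise and check.

Request:
{"method": "play_rows", "body": {
  "commands": [
    [0,-0.5,0,0,0,0,0],
    [-0.2,-2,0,0,0,0,0],
    [-0.2,-2,0,0,0,0,0],
    [0,0,4,0,0,0,0],
    [0,0,5,0,0,0,0],
    [0,0,5,0,0,0,2],
    [0.3,3,3,0,0,0,5],
    [0.2,3,0,0,0,0,5],
    [0,2,0,0,0,0,5],
    [0,0,0,0,0,0,5],
    [0,0,0,0,0,0,5],
    [0,0,0,0,0,0,5]
  ]
}}

```text
time: 28.7
ee_pos: [0.5536, -0.3402, 0.2555]
eef_rot: [0.998, -0.062, -0.0, -0.0]
ft_force: [0.2, -0.2, 0.1]
width: 0.0491
```

```bash
python3 cap.py
python3 - <<'E'
from h import *
c=cam('wrist','w8.png');im=c['img'].astype(int);R,G,B=im[...,0],im[...,1],im[...,2]
m=((R>150)&(G<110)&(B<110)).astype(np.uint8)
cs,_=cv2.findContours(cv2.morphologyEx(m,cv2.MORPH_CLOSE,np.ones((25,25))),0,2);k=max(cs,key=cv2.contourArea)[:,0]
print(k.min(0),k.max(0))
u0,u1=k[:,0].min(),k[:,0].max();vt=k[:,1].min()
F=np.array([[u,k[k[:,0]==u][:,1].min()] for u in range(u0+12,u1-12)]);vx,vy,_,_=cv2.fitLine(F.astype(np.float32),2,0,.01,.01).ravel()
a,b=F[0],F[-1];v=F[:,1].mean();s=vy/vx;um=F[:,0].mean()
A=ray(c,a[0],v+s*(a[0]-um),.1);Bq=ray(c,b[0],v+s*(b[0]-um),.1);e=Bq-A;print('front-edge angle',np.degrees(np.arctan2(e[1],e[0])),'bracket ~ -6.5')
# gray profile along bx in front, and along row at left, for wall-edge picks
g=cv2.cvtColor(c['img'],cv2.COLOR_RGB2GRAY)
row=int(vt+45);L=min(k[k[:,1]==row][:,0]);print('left',row,L,g[row,L-16:L+4]);print('redness',R[row,L-16:L+4]-G[row,L-16:L+4])
print('left mm at z=.06 for each px', [(ray(c,x,row,.06)[:1]*1000).round(1)[0] for x in (L-10,L-5,L)],'can L z=.1',ray(c,L,row,.1).round(4))
s=r.read_state();print(s['time'],s['ee_pos'],s['ft_force'])
E
```

```text
scene [214.98 254.46] 153
px per mm along bx [ 0.42 -0.06] by [-0.04 -0.35]
side [328.1  179.19] 175
px per mm along bx [-0.12  0.19] by [0.34 0.07]
[-0.23752451 -0.16981286  0.97659159]
[282  78] [373 251]Traceback (most recent call last):
  File "<stdin>", line 7, in <module>
    return umr_minimum(a, axis, None, out, keepdims, initial, where)
ValueError: zero-size array to reduction operation minimum which has no identity
```

Run:
```python
from h import *
c=cam('wrist');im=c['img'].astype(int);R,G,B=im[...,0],im[...,1],im[...,2]
m=((R>150)&(G<110)&(B<110))
F=np.array([[u,np.nonzero(m[:,u])[0].min()] for u in range(294,362)]);s,v0=np.polyfit(F[:,0],F[:,1],1)
e=ray(c,361,v0+s*361,.1)-ray(c,294,v0+s*294,.1);print('front angle',np.degrees(np.arctan2(e[1],e[0])))
S=np.array([[np.nonzero(m[v])[0].min(),v] for v in range(95,230)]);s,u0=np.polyfit(S[:,1],S[:,0],1)
e=ray(c,u0+s*95,95,.1)-ray(c,u0+s*230,230,.1);print('side angle',np.degrees(np.arctan2(e[1],e[0])))
for v in(100,115,130):
    L=int(round(u0+s*v));print(v,L,R[v,L-14:L+3],B[v,L-14:L+3],[(ray(c,x,v,.06)[0]*1000).round(1) for x in(L-8,L-5)],(ray(c,L,v,.1)[0]*1000).round(1))
```

```text
front angle -5.991352845215781
side angle 83.79137469803838
100 282 [245 245 245 245 245 245 245 242 240 243 245 238 215 195 195 206 219] [240 241 241 240 240 239 239 236 232 237 240 232 190 132  79  49  46] [np.float64(523.6), np.float64(526.4)] 534.5
115 283 [245 245 245 245 245 244 239 231 239 244 238 217 206 200 198 209 222] [239 240 239 239 239 238 232 222 229 237 231 203 173 121  63  45  48] [np.float64(522.4), np.float64(525.3)] 533.6
130 283 [111 112 172 235 245 245 244 240 232 240 245 238 216 197 196 203 219] [105 105 161 226 239 238 237 231 223 233 239 231 195 151  97  52  46] [np.float64(520.3), np.float64(523.2)] 531.8
```

The long-wall gap is about 2 mm, and yaw matches the bracket within 1°. I'm handing in.

```bash
python3 -c "
from bench import r
r.close_job();print(r.read_state()['time'])"
```

```text
the job is handed in; nothing more can be done
the job is handed in; nothing more can be done
```

The can is in the bracket's corner, standing on the bench with its cap end to the short wall. I handed the job in at about 29 s of the 69 s allowed; no verdict was reported.

**What I did:** I swung the hold-down bar aside to roughly 1.2 rad by its knob. Then I lifted the can by its handle, turned it about 73° and lowered it into the corner by feel. The gripper was raised clear before hand-in.

**Last checks:**
- **Short wall:** after I let go, the can measured 3–4 mm short of this wall. A push through the regripped handle did not move it, because the fingers only slid. A push on its rear face with shut fingers moved it 3.2 mm until it stopped hard at about 7.5 N.
- **Long wall:** the gap is about 2 mm by camera, with individual readings from 1.5 to 3 mm. It is inside the 6 mm limit but not touching; I did not push that side, to avoid tipping the can.
- **Yaw:** within about 1° of the bracket.
- **Bar:** still swung aside in my last picture of the stand, taken at about 19 s.
- **Bystanders:** the plunger can, bin and mallet looked undisturbed in the pictures; I did not measure them.

**Disagreement:** the cameras differed by up to about 6 mm on where the bracket stands, so I settled the short-wall fit by contact instead.

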